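Sort the parts left at the spot welder

TASK

Sort the parts left on the mat at the spot-welding bench: put the two discs that have a stud welded on into the wide shallow tray beside the mat, lying flat with their studs up, and put the stepped clamp jaw into the deeper, smaller tub on the mat's other side. Leave the plain disc without a stud, the tweezers and the climate display where they are.

Things in the scene. Friction and masses are not known exactly. Their poses are not given: they have to be found in the camera images.
- stud_disc_1: Plain steel disc, 42 mm diameter and 4 mm thick, lying flat, with one round steel stud of 10 mm diameter welded upright on its centre; the stud's top is 38 mm above the underside; 60 g (varies). Origin: centre of the disc's underside; z runs up along the stud. Starts loose on the dark bench mat in front of the robot, origin at bench height 0.
- stud_disc_2: The second studded disc, the same as the first. Plain steel disc, 42 mm diameter and 4 mm thick, lying flat, with one round steel stud of 10 mm diameter welded upright on its centre; the stud's top is 38 mm above the underside; 60 g (varies). Origin: centre of the disc's underside; z runs up along the stud. Starts loose on the dark bench mat in front of the robot, origin at bench height 0.
- jaw: Clamp jaw: a bare steel stepped block 56 mm long (its x) and 30 mm wide (its y), both sides flat and parallel over the whole length. Its higher part, 34 mm long and 26 mm high, is the -x end (x -28 to +6 mm); the lower step at the +x end is 14 mm high with a dark 12 mm screw head on it, whose top is at 20 mm. 250 g (varies). Origin: centre of the underside; z up. Starts loose on the mat, origin at bench height 0, at any yaw up to about 90 degrees either way.
- jaw_middle (a point): Point inside the clamp jaw near its centre of mass: on its centre line, 6 mm from its origin towards the higher end (-x of the jaw), 13 mm above its underside.
- tray: Wide shallow white plastic tray with a grey lining, fixed to the bench on one side of the mat (left or right). Outside 200 mm (its x) by 170 mm (its y), 30 mm high, walls 5 mm thick, with a lip at the rim that stands out 6 mm. Origin: centre of its underside at bench height.
- tray_floor (a point): Centre of the tray's inner floor (top of the lining), 7 mm above the bench; axes as the tray's. The floor is 190 mm (x) by 160 mm (y), flat and empty at the start.
- tub: Smaller, deeper white plastic tub, fixed to the bench on the other side of the mat from the tray. Outside 150 mm (its x) by 130 mm (its y), 55 mm high, walls 4 mm thick, with a lip at the rim that stands out 6 mm. Origin: centre of its underside at bench height.
- tub_floor (a point): Centre of the tub's inner floor, 4 mm above the bench; axes as the tub's. The floor is 142 mm (x) by 122 mm (y), flat and empty at the start.
- plain_disc: Bystander: a loose steel disc, 42 mm diameter and 4 mm thick, with no stud, lying flat on the mat among the parts. Origin: centre of its underside. Stays where it is.
- tweezers: Bystander: loose dark steel tweezers, 120 mm long (along their x), 15 mm wide, 8 mm high, lying crosswise beyond the mat's parts. Origin: middle of the underside. Stay where they are.
- climate: Bystander: loose small white room-climate display with a blank greenish screen leaning back on a grey foot, 100 mm wide and about 90 mm high, standing beyond the mat to the left. Origin: centre of the underside of its foot, roughly. Stays where it is.
Not all that is in view belongs to the job. Leave any purple or yellow look-alike of the jaw alone. What is shaped like the stud_disc_2 but purple is not meant.

How it is judged:
By the outcome, as a careful person would: the job done as asked, in the order asked, and still so for the second after the job is handed in, with the robot touching nothing.
It also fails if it takes over 64 s, if anything falls off the work surface, if the arm or the gripper's body presses on something with over 40 N, if the wrist force passes 120 N, or if a joint passes its speed limit or range.

ROBOT

A 7-joint arm with a two-finger parallel gripper is mounted at the origin on the work surface. World frame = base frame: x ahead of the robot, y to its left, z up, the work surface at z = 0. Lengths are in m, angles in rad, forces in N, time in s.
With the tool pointing down it reaches from about 0.35 to 0.9 m from the base axis. Payload 8.1 kg.
Tool frame: the origin (TCP) lies midway between the tips of the shut fingers; the grasp point (between the pads) lies 19 mm behind it; z points along the fingers, y is the line along which they close (so a half turn about z gives the same grasp; the last joint's range is limited). The gripper opens to 92 mm and grips with 3 to 60 N. Pads are 19 mm wide; open, the fingers measure 130 mm over their backs; the gripper's body (75 mm by 190 mm) begins 47 mm behind the grasp point.
Start: joints at [0.999, 0.434, 0.025, 1.573, -0.012, 1.134, -0.075], TCP at [0.282, -0.558, 0.19] pointing down, gripper open.
Joint ranges: [-2.62, 2.62], [-0.44, 2.09], [-1.27, 1.32], [0.08, 2.57], [-1.32, 4.46], [0.12, 2], [-2.74, 2.74]. Speed limits (rad/s): [2.22, 2.22, 3.01, 3.01, 3.14, 3.14, 3.14].

INTERFACE

Orientations are given as a rotation vector (axis times angle).
In Python, from cell import arm gives the robot as it stands.
- The arm moves only by the tool move_arm, never from a script. Its argument "motion" is a list of rows, each an object of numbers: "tx", "ty", "tz": the shift along the tool's x, y, z normalised to -1 to 1, where 1 is 1000 mm; "twist": the turn about the tool's z normalised to -1 to 1, where 1 is pi/2 rad. In form: [{"tx": .., "ty": .., "tz": .., "twist": ..}, ...]. A call has 1 to 12 rows; each row shifts and turns the commanded pose from where the row before left it, along the tool's axes as they then stand; what a row does not reach is not made up. A row lasts 1/10 s, in which the tool goes at most 50 mm and 8.59 degrees, less where a joint would pass 70% of its speed; a pose out of reach is approached as far as the arm can. A call with a number of a shift or a turn outside -1 to 1 is refused whole. A call with a gripper value outside its range is refused whole. "gripper" is the gripper's target within -1 to 1 (shut at 1, half-way at 0, fully open at -1), set as the call begins (left out, the last holds). The fingers move at their own pace and stop on an object; "squeeze" is the grip in N (left out, the last holds). Time passes only in rows, so rows that do not move let the fingers close. It gives the time, the measured TCP pose, the force, the opening and the grip force at its end, in the units of the state.
- arm.observe(): the state, without advancing time (a new reading comes with each control period).
- arm.get_image(name): name is "scene" or "top" or "wrist"; returns the picture (420x560x3 uint8, red, green, blue); there is no depth.
- arm.calibration(name): a dict with "K" (3x3 intrinsics, pixels), "k1" (the pictures are not rectified: a ray, as slopes to the right and down, at radius r is drawn at 1 + k1 r^2 times it, then the intrinsics apply), "T" (4x4, takes a point from camera to world coordinates). Camera axes: x right, y down, z forward; pixel columns grow to the right and rows downward; lengths in m; the calibration is good to about 2 mm. A picture is of the moment at which its call begins: read the wrist's pose just before it. calibration takes no time and is no camera call; for the wrist camera it gives the pose at the moment of the call.
- arm.sign_off(): hands the job in; it is judged then, once.
Trained networks look in the newest picture that a camera, given by its name, has taken for a name from the list of things; names that differ only in an ending like _2 or _b are one class to them, and where a whole thing is asked for, a point or a joint stands for the part that bears it (a point fixed in the world has none). Each returns a list of dicts, best first, with "conf" (0 to 1); they miss things now and then, are a little off and sometimes report something else, mostly with a low value. They report only what shows in the picture. A call takes as long as a camera call. They do not tell look-alikes from the thing itself.
- arm.look_for(camera, query): "point" ([column, row] as shares, 0 to 1, of the picture: columns of its width, rows of its height, amid what is visible of it).
- arm.regions_of(camera, query): "region" (420x560 bool, what is visible of it) and "point" ([column, row] as shares, 0 to 1, of the picture: columns of its width, rows of its height, amid what is visible of it).
- arm.place_of(camera, query): "point" ([column, row] as shares, 0 to 1, of the picture: columns of its width, rows of its height: a listed point, or the origin of a listed thing).
The state is a dict: "clock": time; "joints": joint angles; "dq": joint speeds; "joint_efforts": joint torques, N m; "position": TCP position; "ee_rot": TCP orientation; "force": force on the tool from outside, world axes, zero at the start; "ft_torque": the same for the moment, N m; "width": opening from 0.0 (shut) to 1.0 (fully open); "gripper_force": force on a finger pad.
Only numpy, scipy, OpenCV 4.12 (cv2) and the standard library are available. Lean on these libraries where they do the work, as an engineer would, in place of code of your own. Each camera call takes 0.05 s, during which the arm holds its last target. There are 200 camera calls.

## Working session

There is one attempt and no reset: what is moved stays moved. The work goes in short steps, Python scripts to look and compute and a tool call to move; the robot and the scene stay as the last step left them, time stands still between calls to the robot, and variables do not carry over. Pictures are saved under pics/ and viewed, at most 10 in all, crops included, and the job is handed in when it is done.

Besides the shell and the picture viewer there is one more tool, called after "Emit:" by a JSON object that holds its "name" and its "arguments", one argument or row to a line. move_arm: Moves the arm, as the interface text tells. Scaled input: -1 to 1 covers 1000 mm each way for a shift and pi/2 rad each way for a turn. Its arguments: {"type":"object","properties":{"motion":{"type":"array","items":{"type":"object","properties":{"tx":{"type":"number"},"ty":{"type":"number"},"tz":{"type":"number"},"twist":{"type":"number"}}}},"gripper":{"type":"number"},"squeeze":{"type":"number"}},"required":["motion"]}

```bash
mkdir -p pics; cat > h.py <<'E'
import numpy as np, cv2
from cell import arm
from scipy.spatial.transform import Rotation as R
def ray(cal,uv):
    K=np.array(cal["K"]);k=cal["k1"];T=np.array(cal["T"])
    d=np.array([(uv[0]-K[0,2])/K[0,0],(uv[1]-K[1,2])/K[1,1]]);s=d.copy()
    for _ in range(20): s=d/(1+k*(s@s))
    v=T[:3,:3]@np.array([s[0],s[1],1]);return T[:3,3],v/np.linalg.norm(v)
def at_z(cal,uv,z):
    o,v=ray(cal,uv);return o+v*(z-o[2])/v[2]
def proj(cal,p):
    K=np.array(cal["K"]);T=np.array(cal["T"]);c=T[:3,:3].T@(np.array(p)-T[:3,3]);s=c[:2]/c[2];s=s*(1+cal["k1"]*(s@s))
    return K[0,0]*s[0]+K[0,2],K[1,1]*s[1]+K[1,2]
def tri(rays):
    A=np.zeros((3,3));b=np.zeros(3)
    for o,v in rays:
        P=np.eye(3)-np.outer(v,v);A+=P;b+=P@o
    return np.linalg.solve(A,b)
def snap(cam,fn=None):
    cal=arm.calibration(cam);im=arm.get_image(cam)
    if fn: cv2.imwrite("pics/"+fn,cv2.cvtColor(im,cv2.COLOR_RGB2BGR))
    return cal,im
E
python3 - <<'E'
from h import *
for c in("scene","top"):
    cal,im=snap(c,c+"0.png")
    print(c,np.round(np.array(cal["T"])[:3,3],3))
    for q in("stud_disc_1","jaw","jaw_middle","tray_floor","tub_floor","plain_disc","tweezers"):
        for d in arm.place_of(c,q):
            uv=np.array(d["point"])*[560,420]
            z={"jaw_middle":.013,"tray_floor":.007,"tub_floor":.004}.get(q,0)
            print(q,round(d["conf"],2),uv.round(),at_z(cal,uv,z).round(3))
s=arm.observe();print(s["clock"],s["position"],R.from_rotvec(s["ee_rot"]).as_matrix().round(2))
E
```

```text
scene [ 0.889 -0.282  0.635]
stud_disc_1 0.89 [133. 215.] [ 0.337 -0.208  0.   ]
stud_disc_1 0.77 [336. 219.] [0.612 0.079 0.   ]
stud_disc_1 0.57 [233. 216.] [ 0.473 -0.064  0.   ]
stud_disc_1 0.55 [237. 186.] [ 0.417 -0.009  0.   ]
jaw 0.77 [286. 178.] [0.468 0.078 0.   ]
jaw 0.64 [287. 114.] [0.319 0.215 0.   ]
jaw 0.63 [284. 222.] [0.549 0.002 0.   ]
jaw 0.32 [375. 143.] [0.526 0.294 0.   ]
jaw_middle 0.87 [287. 112.] [0.327 0.208 0.013]
jaw_middle 0.77 [280. 217.] [ 0.542 -0.002  0.013]
jaw_middle 0.69 [284. 172.] [0.465 0.078 0.013]
tray_floor 0.78 [372. 138.] [0.515 0.294 0.007]
tub_floor 0.9 [135. 309.] [ 0.516 -0.302  0.004]
tub_floor 0.71 [431. 234.] [0.757 0.184 0.004]
plain_disc 0.89 [282. 281.] [ 0.64  -0.084  0.   ]
tweezers 0.74 [362. 301.] [ 0.759 -0.01   0.   ]
tweezers 0.56 [284. 179.] [0.468 0.073 0.   ]
top [ 0.411 -0.001  0.997]
stud_disc_1 0.76 [282. 280.] [ 0.412 -0.008  0.   ]
stud_disc_1 0.74 [246. 257.] [0.465 0.078 0.   ]
stud_disc_1 0.66 [365. 314.] [ 0.339 -0.203  0.   ]
stud_disc_1 0.65 [306. 252.] [ 0.48  -0.064  0.   ]
stud_disc_1 0.46 [248. 192.] [0.623 0.077 0.   ]
jaw 0.81 [248. 257.] [0.464 0.073 0.   ]
jaw 0.6 [187. 318.] [ 0.321  0.208 -0.   ]
jaw 0.54 [280. 218.] [ 0.559 -0.     0.   ]
jaw_middle 0.9 [243. 256.] [0.466 0.083 0.013]
jaw_middle 0.75 [181. 318.] [0.322 0.219 0.013]
jaw_middle 0.74 [277. 221.] [0.55  0.007 0.013]
tray_floor 0.58 [158. 234.] [0.513 0.287 0.007]
tub_floor 0.89 [403. 245.] [ 0.502 -0.293  0.004]
plain_disc 0.74 [313. 186.] [ 0.64 -0.08  0.  ]
tweezers 0.49 [284. 133.] [ 0.773 -0.006  0.   ]
0.8 [ 0.28236335 -0.55758612  0.19035953] [[ 0.89  0.45  0.  ]
 [ 0.45 -0.89 -0.  ]
 [-0.    0.   -1.  ]]
```

View pics/scene0.png

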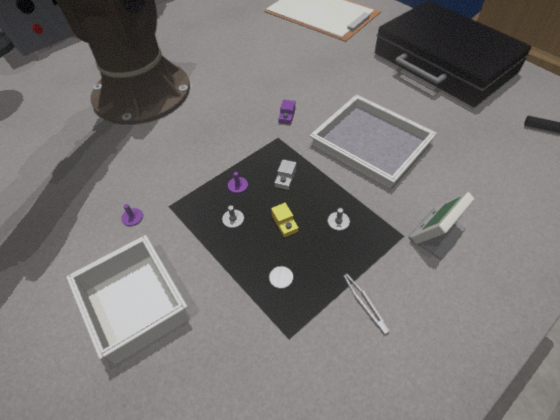

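View pics/top0.png

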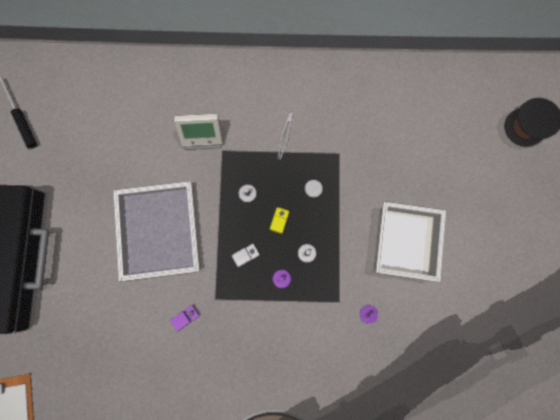

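The scene view shows the steel studded discs at (233,217) and (338,220), and the steel jaw at (286,173). In the top view these are at (306,253), (248,193) and (245,256).

Things that could be mistaken for the targets, by scene pixel:
- **Discs:** purple studded discs at (237,184) and (132,215), and the plain disc at (281,277).
- **Jaws:** the yellow jaw at (284,220) and the purple jaw at (287,111).

I choose the bare steel ones. The tray is on the left and the tub on the right.

Emit:
{"name": "move_arm", "arguments": {
  "motion": [
    {"twist": 0.075, "tz": -0.01},
    {"twist": 0.075, "tz": -0.01},
    {"twist": 0.075, "tz": -0.01},
    {"twist": 0.073, "tz": -0.01}
  ],
  "gripper": -0.1,
  "squeeze": 20
}}

```text
invalid input
```

Emit:
{"name": "move_arm", "arguments": {
  "motion": [
    {"tx": 0.012, "ty": -0.04},
    {"tx": 0.012, "ty": -0.04},
    {"tx": 0.012, "ty": -0.04},
    {"tx": 0.012, "ty": -0.04},
    {"tx": 0.012, "ty": -0.04},
    {"tx": 0.012, "ty": -0.04},
    {"tx": 0.012, "ty": -0.04},
    {"tx": 0.012, "ty": -0.04},
    {"tx": 0.012, "ty": -0.04},
    {"tx": 0.012, "ty": -0.04},
    {"tx": 0.012, "ty": -0.04},
    {"tx": 0.012, "ty": -0.04}
  ]
}}

```text
invalid input
```

Emit:
{"name": "move_arm", "arguments": {
  "motion": [
    {"tx": 0.01},
    {},
    {},
    {}
  ]
}}

```text
invalid input
```

```bash
cat > look.py <<'E'
from h import *
import sys
s=arm.observe();print("clk",round(s["clock"],2),np.round(s["position"],4),"yaw",np.degrees(np.arctan2(*R.from_rotvec(s["ee_rot"]).as_matrix()[[1,0],0])).round(2),"w",round(s["width"],3))
cal,im=snap("wrist",sys.argv[1]);print(np.array(cal["T"]).round(3))
for q in sys.argv[2:]:
    for d in arm.regions_of("wrist",q):
        r=d["region"];px=im[r];ys,xs=np.nonzero(r)
        print(q,round(d["conf"],2),(np.array(d["point"])*[560,420]).round(1),"rgb",px.mean(0).round(),"c",xs.mean().round(1),ys.mean().round(1),"bbox",xs.min(),xs.max(),ys.min(),ys.max(),"n",r.sum(),"w@0",at_z(cal,(xs.mean(),ys.mean()),0.).round(4))
    for d in arm.place_of("wrist",q):
        uv=np.array(d["point"])*[560,420];print(q,"place",round(d["conf"],2),uv.round(1),at_z(cal,uv,0).round(4))
E
python3 look.py w1.png stud_disc_1
```

```text
clk 0.8 [ 0.2824 -0.5576  0.1904] yaw 26.86 w 0.997
[[ 0.452 -0.86  -0.235  0.346]
 [-0.892 -0.437 -0.119 -0.527]
 [-0.     0.263 -0.965  0.385]
 [ 0.     0.     0.     1.   ]]
```

The moves were refused, so each row probably needs all four numbers.

Emit:
{"name": "move_arm", "arguments": {
  "motion": [
    {"tx": 0, "ty": 0, "tz": -0.01, "twist": 0.075},
    {"tx": 0, "ty": 0, "tz": -0.01, "twist": 0.075},
    {"tx": 0, "ty": 0, "tz": -0.01, "twist": 0.075},
    {"tx": 0, "ty": 0, "tz": -0.01, "twist": 0.073}
  ],
  "gripper": -0.1,
  "squeeze": 20
}}

```text
clock: 1.35
position: [0.2824, -0.5576, 0.2307]
ee_rot: [3.142, -0.007, 0.0]
force: [0.1, 0.7, 1.2]
width: 0.702
gripper_force: 0.0
```

Emit:
{"name": "move_arm", "arguments": {
  "motion": [
    {"tx": 0.012, "ty": -0.04, "tz": 0, "twist": 0},
    {"tx": 0.012, "ty": -0.04, "tz": 0, "twist": 0},
    {"tx": 0.012, "ty": -0.04, "tz": 0, "twist": 0},
    {"tx": 0.012, "ty": -0.04, "tz": 0, "twist": 0},
    {"tx": 0.012, "ty": -0.04, "tz": 0, "twist": 0},
    {"tx": 0.012, "ty": -0.04, "tz": 0, "twist": 0},
    {"tx": 0.012, "ty": -0.04, "tz": 0, "twist": 0},
    {"tx": 0.012, "ty": -0.04, "tz": 0, "twist": 0},
    {"tx": 0.012, "ty": -0.04, "tz": 0, "twist": 0},
    {"tx": 0.012, "ty": -0.04, "tz": 0, "twist": 0},
    {"tx": 0.012, "ty": -0.04, "tz": 0, "twist": 0},
    {"tx": 0.012, "ty": -0.04, "tz": 0, "twist": 0}
  ]
}}

```text
clock: 2.55
position: [0.4264, -0.0759, 0.2307]
ee_rot: [3.141, 0.001, 0.001]
force: [0.8, -0.2, 0.5]
width: 0.547
gripper_force: 0.0
```

Emit:
{"name": "move_arm", "arguments": {
  "motion": [
    {"tx": 0, "ty": 0, "tz": 0, "twist": 0},
    {"tx": 0, "ty": 0, "tz": 0, "twist": 0}
  ]
}}

```text
clock: 2.75
position: [0.4262, -0.077, 0.2304]
ee_rot: [3.141, 0.005, 0.0]
force: [0.2, -0.2, -0.3]
width: 0.549
gripper_force: 0.0
```

```bash
python3 look.py w1.png stud_disc_1 jaw
```

```text
clk 2.75 [ 0.4262 -0.077   0.2304] yaw 0.17 w 0.549
[[ 0.004 -0.965 -0.263  0.498]
 [-1.    -0.004 -0.001 -0.078]
 [ 0.     0.263 -0.965  0.425]
 [ 0.     0.     0.     1.   ]]
stud_disc_1 0.77 [221.9 178.6] rgb [145.  92. 172.] c 221.3 182.2 bbox 205 238 166 198 n 866 w@0 [ 0.4163 -0.0089  0.    ]
stud_disc_1 0.67 [268.1 129. ] rgb [175. 175. 175.] c 268.5 131.7 bbox 252 286 114 149 n 987 w@0 [ 0.478  -0.0679  0.    ]
stud_disc_1 0.67 [378.5 238.7] rgb [81. 49. 99.] c 379.9 238.2 bbox 364 397 224 254 n 704 w@0 [ 0.3431 -0.2127  0.    ]
stud_disc_1 0.59 [137.5   6.9] rgb [175. 174. 174.] c 136.4 8.9 bbox 115 155 0 21 n 697 w@0 [0.6114 0.0785 0.    ]
stud_disc_1 place 0.97 [380.8 238.8] [ 0.3422 -0.2139  0.    ]
stud_disc_1 place 0.76 [137.7   0.8] [0.6195 0.0763 0.    ]
stud_disc_1 place 0.74 [223.3 178.8] [ 0.4206 -0.0115  0.    ]
stud_disc_1 place 0.7 [271.2 132.3] [ 0.4773 -0.0711  0.    ]
jaw 0.94 [ 50.7 250. ] rgb [112.  65. 139.] c 52.2 250.3 bbox 27 80 232 270 n 847 w@0 [0.324  0.2197 0.    ]
jaw 0.93 [144.9 138.3] rgb [190. 189. 190.] c 145.7 139.8 bbox 116 174 116 163 n 1526 w@0 [0.4681 0.0808 0.    ]
jaw 0.81 [210.   61.2] rgb [215. 213.  88.] c 208.3 62.5 bbox 189 227 34 91 n 1533 w@0 [0.5554 0.0009 0.    ]
jaw place 0.91 [211.4  61.4] [ 0.5566 -0.0027  0.    ]
jaw place 0.79 [150.9 140. ] [0.4679 0.0745 0.    ]
jaw place 0.74 [ 56.7 248.4] [0.3268 0.2131 0.    ]
```

```bash
python3 -c "
import cv2
i=cv2.imread('pics/w1.png');cv2.imwrite('pics/w1c.png',cv2.resize(i[80:220,100:300],(800,560),interpolation=cv2.INTER_CUBIC))
t=cv2.imread('pics/top0.png')[180:280,230:330];s=cv2.imread('pics/scene0.png')[160:260,220:360]
a=cv2.resize(t,(420,420),interpolation=cv2.INTER_CUBIC);cv2.imwrite('pics/ts.png',a)
"
```

```text
(no output)
```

View pics/w1c.png

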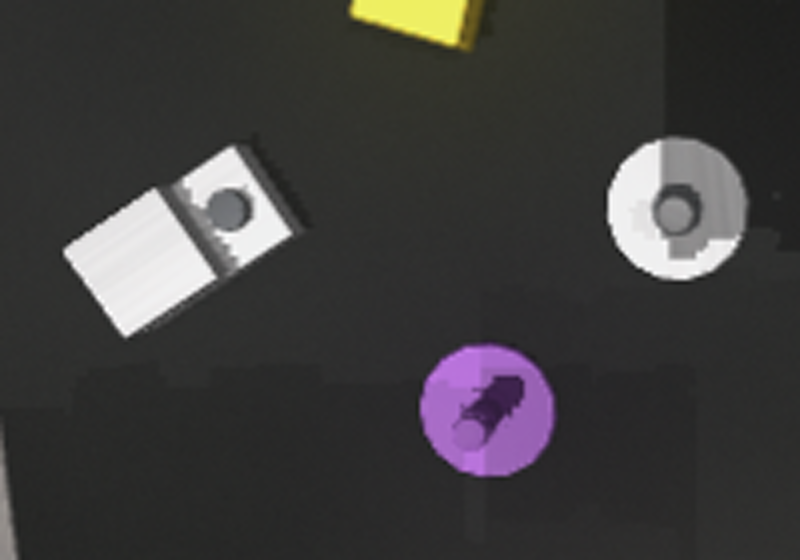

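The close crop shows bare steel on the studded disc at px (269,132), with the stud top at (269,133.5), and on the jaw at about (145,139). The look-alikes beside them are clearly purple and yellow, so the choice holds.

```bash
python3 - <<'E'
from h import *
cal=arm.calibration("wrist");c=lambda x,y:(100+x/4,80+y/4)
print("disc c",at_z(cal,c(677,209),.004).round(4),"stud top",at_z(cal,c(676,214),.038).round(4))
P=[at_z(cal,c(*p),.026)[:2] for p in((63,250),(160,187),(217,277),(126,338))]
P=np.array(P);print(P.round(4),[np.linalg.norm(P[i]-P[(i+1)%4]).round(4) for i in range(4)])
d=(P[1]-P[0]+P[2]-P[3]);print("jaw x yaw",np.degrees(np.arctan2(d[1],d[0])),"high centre",P.mean(0))
sc,im=snap("scene")
# stud tops in scene: predicted pixel for z=0 and .038, and crops to look at
out=[]
for p in((.478,-.069),(.62,.077)):
    print([np.round(proj(sc,(*p,z)),1) for z in(0,.004,.038)])
    u,v=map(int,proj(sc,(*p,.02)));out.append(cv2.resize(im[v-24:v+24,u-24:u+24],(384,384),interpolation=cv2.INTER_CUBIC));print(u-24,v-24)
cv2.imwrite("pics/sc.png",np.hstack(out)[...,::-1])
E
```

```text
disc c [ 0.4771 -0.0708  0.004 ] stud top [ 0.4774 -0.0712  0.038 ]
[[0.4673 0.1038]
 [0.4847 0.0742]
 [0.4595 0.0603]
 [0.4421 0.0884]] [np.float64(0.0343), np.float64(0.0287), np.float64(0.033), np.float64(0.0295)]
jaw x yaw -58.9587990673068 high centre [0.4633905  0.08164684]
[array([232.2, 219.5]), array([231.9, 218.3]), array([229.7, 207.7])]
206 189
[array([338. , 222.2]), array([338.1, 221. ]), array([339.8, 210.4])]
314 192
```

View pics/sc.png

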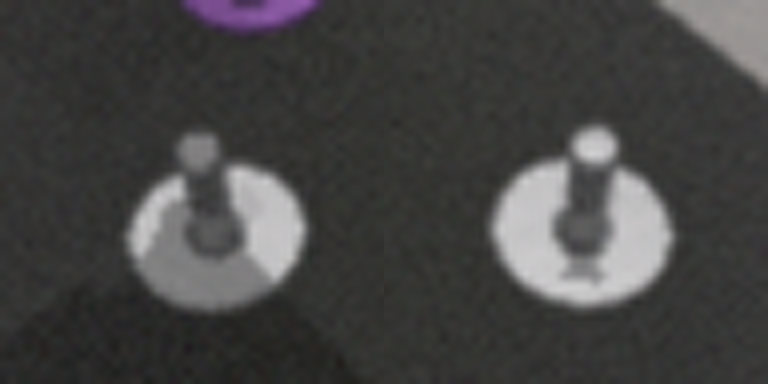

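Scene stud tops are at (230.9,207.8) and (340.3,210.1). I expected (229.7,207.7) and (339.8,210.4) for 38 mm high studs, so the heights hold up across two views. Now I go down over disc 1.

Emit:
{"name": "move_arm", "arguments": {
  "motion": [
    {"tx": 0.026, "ty": -0.003, "tz": 0, "twist": 0},
    {"tx": 0.025, "ty": -0.003, "tz": 0, "twist": 0},
    {"tx": 0, "ty": 0, "tz": 0.04, "twist": 0},
    {"tx": 0, "ty": 0, "tz": 0.04, "twist": 0},
    {"tx": 0, "ty": 0, "tz": 0.04, "twist": 0},
    {"tx": 0, "ty": 0, "tz": 0.03, "twist": 0},
    {"tx": 0, "ty": 0, "tz": 0.02, "twist": 0},
    {"tx": 0, "ty": 0, "tz": 0.02, "twist": 0},
    {"tx": 0, "ty": 0, "tz": 0, "twist": 0},
    {"tx": 0, "ty": 0, "tz": 0, "twist": 0}
  ]
}}

```text
clock: 4.05
position: [0.477, -0.0719, 0.0405]
ee_rot: [3.142, -0.0, -0.001]
force: [0.0, -1.4, 0.4]
width: 0.55
gripper_force: 0.0
```

```bash
python3 - <<'E'
from h import *
sc=arm.calibration("scene");tp=arm.calibration("top")
# disc1: earlier wrist stud-top (camera known), scene stud top
o=np.array([.498,-.078,.425]);p=np.array([.4774,-.0712,.038]);v=(p-o)/np.linalg.norm(p-o)
print("disc1 top",tri([(o,v),ray(sc,(230.9,207.8))]).round(4))
print("disc2",at_z(sc,(340.3,210.1),.038).round(4),at_z(sc,(338.9,220.9),.004).round(4))
cal,im=snap("wrist","w2.png")
E
```

```text
disc1 top [ 0.4784 -0.0692  0.0377]
disc2 [0.6202 0.0782 0.038 ] [0.6208 0.0782 0.004 ]
```

View pics/w2.png

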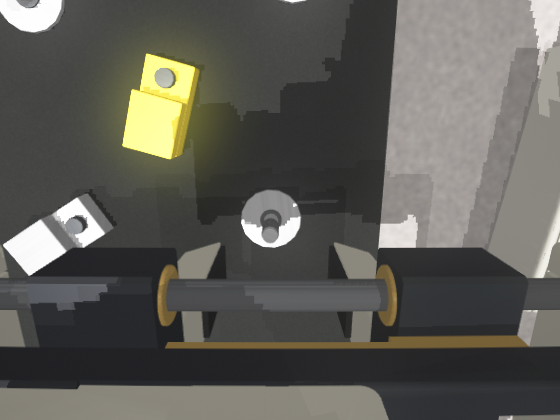

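Disc 1 sits between the open fingers at (270,218), with the stud top at (270,233), about 4 mm left of centre. I correct 3 mm to the left, finish the descent and grip.

Emit:
{"name": "move_arm", "arguments": {
  "motion": [
    {"tx": 0.001, "ty": -0.003, "tz": 0.014, "twist": 0},
    {"tx": 0, "ty": 0, "tz": 0.014, "twist": 0},
    {"tx": 0, "ty": 0, "tz": 0, "twist": 0}
  ]
}}

```text
clock: 4.4
position: [0.478, -0.0686, 0.0124]
ee_rot: [3.141, 0.001, -0.0]
force: [-0.0, 0.2, -0.7]
width: 0.55
gripper_force: 0.0
```

Emit:
{"name": "move_arm", "arguments": {
  "motion": [
    {"tx": 0, "ty": 0, "tz": 0, "twist": 0},
    {"tx": 0, "ty": 0, "tz": 0, "twist": 0},
    {"tx": 0, "ty": 0, "tz": 0, "twist": 0},
    {"tx": 0, "ty": 0, "tz": 0, "twist": 0},
    {"tx": 0, "ty": 0, "tz": 0, "twist": 0},
    {"tx": 0, "ty": 0, "tz": 0, "twist": 0},
    {"tx": 0, "ty": 0, "tz": 0, "twist": 0},
    {"tx": 0, "ty": 0, "tz": 0, "twist": 0}
  ],
  "gripper": 1,
  "squeeze": 25
}}

```text
clock: 5.2
position: [0.478, -0.0685, 0.0123]
ee_rot: [3.142, 0.001, -0.0]
force: [0.9, -0.4, -0.3]
width: 0.003
gripper_force: 0.0
```

The gripper closed on nothing, so I look again.

```bash
python3 look.py w3.png stud_disc_1
```

```text
clk 5.2 [ 0.478  -0.0685  0.0123] yaw 0.04 w 0.003
[[ 0.001 -0.965 -0.263  0.549]
 [-1.    -0.001 -0.    -0.069]
 [-0.     0.263 -0.965  0.207]
 [ 0.     0.     0.     1.   ]]
stud_disc_1 0.93 [14.7  7.3] rgb [231. 231. 231.] c 15.5 9.8 bbox 0 37 0 23 n 710 w@0 [0.6055 0.0733 0.    ]
stud_disc_1 0.71 [274.4 223.3] rgb [153. 152. 153.] c 274.9 225.8 bbox 242 308 201 247 n 2477 w@0 [ 0.4822 -0.0682  0.    ]
stud_disc_1 0.56 [476.9 417.4] rgb [102.  57. 128.] c 473.3 417.8 bbox 446 495 416 419 n 160 w@0 [ 0.3299 -0.218   0.    ]
stud_disc_1 place 0.58 [469.5 406.9] [ 0.3403 -0.2134  0.    ]
stud_disc_1 place 0.56 [277.3 228.2] [ 0.4806 -0.0697  0.    ]
```

View pics/w3.png

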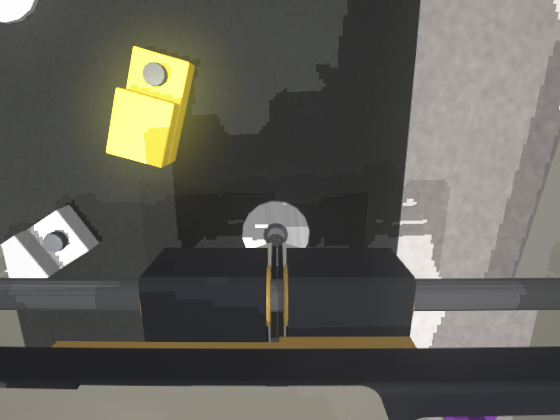

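In w3 the stud base is at (276,233), directly at the fingertips and in line with the pad gap, though the width reads shut. A short lift will show whether it is held.

Emit:
{"name": "move_arm", "arguments": {
  "motion": [
    {"tx": 0, "ty": 0, "tz": -0.02, "twist": 0},
    {"tx": 0, "ty": 0, "tz": -0.03, "twist": 0},
    {"tx": 0, "ty": 0, "tz": -0.03, "twist": 0},
    {"tx": 0, "ty": 0, "tz": 0, "twist": 0}
  ]
}}

```text
clock: 5.75
position: [0.4807, -0.0685, 0.0958]
ee_rot: [3.141, 0.001, 0.01]
force: [-0.2, 0.1, -0.0]
width: 0.005
gripper_force: 0.0
```

```bash
python3 look.py w4.png stud_disc_1; python3 -c "
from h import *
c,i=snap('scene');u,v=map(int,proj(c,(.478,-.069,.05)));cv2.imwrite('pics/s4.png',cv2.resize(i[v-50:v+50,u-60:u+60],(720,600),interpolation=cv2.INTER_CUBIC)[...,::-1])"
```

```text
clk 5.75 [ 0.4807 -0.0685  0.0958] yaw 0.03 w 0.005
[[ 0.001 -0.966 -0.257  0.551]
 [-1.    -0.001 -0.001 -0.069]
 [ 0.     0.257 -0.966  0.291]
 [ 0.     0.     0.     1.   ]]
stud_disc_1 0.98 [275.4 200.6] rgb [193. 192. 192.] c 275.4 204.6 bbox 252 299 181 229 n 1835 w@0 [ 0.4776 -0.0683  0.    ]
stud_disc_1 0.81 [427.5 333.9] rgb [ 82.  44. 103.] c 428.2 336.3 bbox 410 447 324 348 n 784 w@0 [ 0.346  -0.2166  0.    ]
stud_disc_1 0.67 [83.  23.2] rgb [179. 178. 178.] c 83.3 25.1 bbox 49 112 0 55 n 2612 w@0 [0.6199 0.0797 0.    ]
stud_disc_1 place 0.79 [84.3 24.4] [0.6204 0.0789 0.    ]
stud_disc_1 place 0.75 [426.1 341.8] [ 0.3399 -0.2153  0.    ]
stud_disc_1 place 0.74 [278.3 200.1] [ 0.4816 -0.0708  0.    ]
stud_disc_1 place 0.25 [291.3   3.9] [ 0.6339 -0.0803  0.    ]
```

View pics/s4.png

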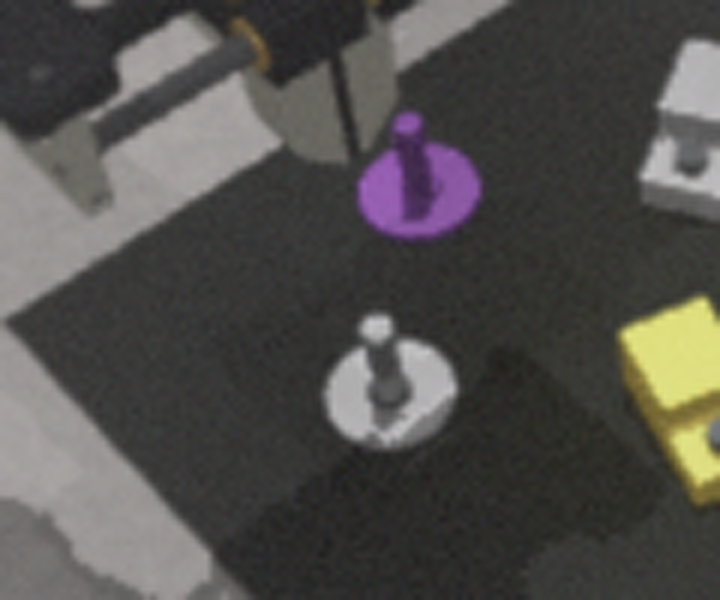

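The lift left the disc standing, not tipped, at scene (232,215). The shut fingertips show at scene (228,181), not at about (225,188) where the reported TCP should be. I need to find the true fingertip position, so I'll overlay the TCP in all three views.

```bash
python3 - <<'E'
from h import *
s=arm.observe();p=np.array(s["position"]);print(p)
o=[]
for c,w in(("scene",36),("top",36),("wrist",70)):
    cal,im=snap(c);u,v=proj(cal,p);print(c,np.round([u,v],1),np.array(cal["K"]).round(0)[0,0])
    u0,v0=int(min(max(u-w,0),560-2*w)),int(min(max(v-w,0),420-2*w));f=260/(2*w)
    cr=cv2.resize(np.ascontiguousarray(im[v0:v0+2*w,u0:u0+2*w]),(260,260),interpolation=cv2.INTER_CUBIC)
    print(u0,v0,f)
    pl=cr.copy()
    for q,col in((p,(255,0,0)),(p+[-.02,0,0],(0,255,0)),(p+[0,0,.02],(0,128,255))):
        a,b=proj(cal,q);cv2.drawMarker(cr,(int((a-u0)*f),int((b-v0)*f)),col,cv2.MARKER_CROSS,10,1)
    o.append(np.vstack([pl,cr]))
cv2.imwrite("pics/m5.png",np.hstack(o)[...,::-1])
E
```

```text
[ 0.4773831  -0.06851862  0.091588  ]
scene [225.7 189. ] 403.0
189 153 3.611111111111111
top [310.6 250.3] 419.0
274 214 3.611111111111111
wrist [275.4 238.7] 347.0
205 168 1.8571428571428572
```

View pics/m5.png

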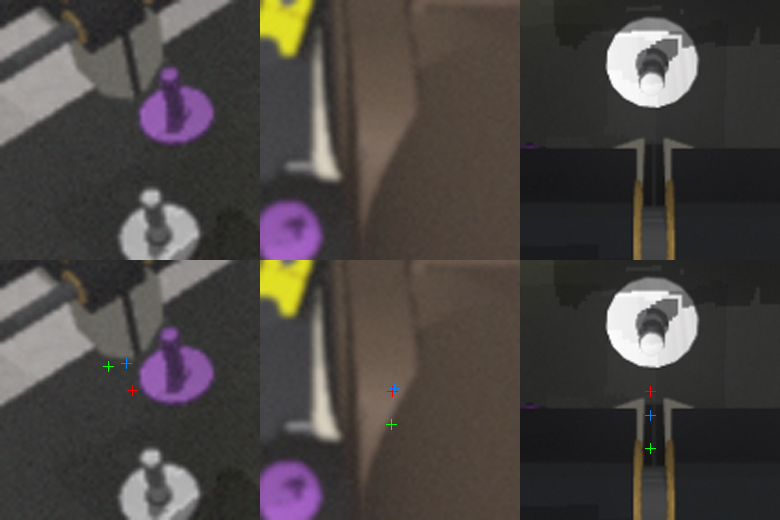

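The overlay shows the real fingertips about 30–40 mm behind the reported TCP. In the scene view the tip is at about (225,180) against an expected (225.7,189). In the wrist view it is at row 243, and the front edge should be near row 224. The fingers therefore closed above the stud. I go deeper in steps while watching the force.

Emit:
{"name": "move_arm", "arguments": {
  "motion": [
    {"tx": 0, "ty": 0, "tz": 0, "twist": 0},
    {"tx": 0, "ty": 0, "tz": 0, "twist": 0},
    {"tx": 0, "ty": 0, "tz": 0, "twist": 0},
    {"tx": 0, "ty": 0, "tz": 0.03, "twist": 0},
    {"tx": 0, "ty": 0, "tz": 0.03, "twist": 0},
    {"tx": 0, "ty": 0, "tz": 0.02, "twist": 0},
    {"tx": 0, "ty": 0, "tz": 0.01, "twist": 0},
    {"tx": 0, "ty": 0, "tz": 0.005, "twist": 0},
    {"tx": 0, "ty": 0, "tz": 0, "twist": 0}
  ],
  "gripper": -0.1
}}

```text
clock: 7.0
position: [0.4782, -0.0684, -0.0027]
ee_rot: [3.142, 0.001, -0.0]
force: [-0.4, -0.7, -0.1]
width: 0.55
gripper_force: 0.0
```

Emit:
{"name": "move_arm", "arguments": {
  "motion": [
    {"tx": 0, "ty": 0, "tz": 0.005, "twist": 0},
    {"tx": 0, "ty": 0, "tz": 0.004, "twist": 0},
    {"tx": 0, "ty": 0, "tz": 0, "twist": 0}
  ]
}}

```text
clock: 7.3
position: [0.4781, -0.0685, -0.0117]
ee_rot: [3.141, 0.001, 0.0]
force: [0.6, 0.7, -0.2]
width: 0.545
gripper_force: 0.0
```

```bash
python3 - <<'E'
from h import *
s=arm.observe();p=np.array(s["position"]);print(p,s["force"],s["width"])
cal,im=snap("scene");u,v=map(int,proj(cal,(.478,-.0685,.02)))
a=cv2.resize(im[v-30:v+30,u-40:u+40],(560,420),interpolation=cv2.INTER_CUBIC)
cv2.imwrite("pics/s6.png",a[...,::-1]);print(u-40,v-30)
E
```

```text
[ 0.47806455 -0.06853387 -0.01171334] [ 0.59991308  0.71323087 -0.17318096] 0.5446655482386776
191 183
```

View pics/s6.png

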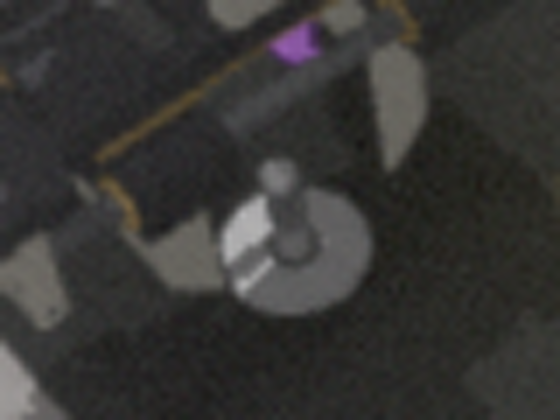

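The scene crop shows the stud at (280,180) in the crop, standing centrally between the open fingers. Their tips are at crop (220,290) and (390,170). I compute the true tip height from those.

```bash
python3 - <<'E'
from h import *
cal=arm.calibration("scene");s=arm.observe();x,y,_=s["position"]
for (a,b),sg in(((390,170),1),((220,290),-1),((175,288),-1)):
    o,v=ray(cal,(191+a/7,183+b/7));yy=y+sg*.025
    t=(yy-o[1])/v[1];print("tip at plane y",yy.round(3),(o+t*v).round(4))
    t=(x-o[0])/v[0];print("  at plane x",(o+t*v).round(4))
for z in(0,.01,.02,.03): print(z,np.round(proj(cal,(x,y+.025,z)),1),np.round(proj(cal,(x,y-.025,z)),1))
E
```

```text
tip at plane y -0.044 [ 0.4963 -0.0435  0.0344]
  at plane x [ 0.4781 -0.0325  0.0065]
tip at plane y -0.094 [ 0.4823 -0.0935  0.0119]
  at plane x [ 0.4781 -0.0915  0.0054]
tip at plane y -0.094 [ 0.4537 -0.0935 -0.0179]
  at plane x [ 0.4781 -0.104   0.0186]
0 [242.6 212.3] [222.  226.6]
0.01 [242.1 209.3] [221.2 223.6]
0.02 [241.5 206.2] [220.5 220.6]
0.03 [241. 203.] [219.7 217.5]
```

Tips are at roughly 10–25 mm height, so the stud should now be between them. I grip here.

Emit:
{"name": "move_arm", "arguments": {
  "motion": [
    {"tx": 0, "ty": 0, "tz": 0, "twist": 0},
    {"tx": 0, "ty": 0, "tz": 0, "twist": 0},
    {"tx": 0, "ty": 0, "tz": 0, "twist": 0},
    {"tx": 0, "ty": 0, "tz": 0, "twist": 0},
    {"tx": 0, "ty": 0, "tz": 0, "twist": 0},
    {"tx": 0, "ty": 0, "tz": 0, "twist": 0},
    {"tx": 0, "ty": 0, "tz": 0, "twist": 0}
  ],
  "gripper": 1,
  "squeeze": 25
}}

```text
clock: 8.05
position: [0.478, -0.0685, -0.0117]
ee_rot: [3.142, 0.001, -0.0]
force: [-0.2, 0.3, -0.5]
width: 0.098
gripper_force: 25.0
```

It is held: 9–10 mm wide at 25 N. The tip offset is between 26 and 49 mm, so I can safely take it 6 mm deeper for a firmer hold.

Emit:
{"name": "move_arm", "arguments": {
  "motion": [
    {"tx": 0, "ty": 0, "tz": 0, "twist": 0},
    {"tx": 0, "ty": 0, "tz": 0, "twist": 0},
    {"tx": 0, "ty": 0, "tz": 0.003, "twist": 0},
    {"tx": 0, "ty": 0, "tz": 0.003, "twist": 0},
    {"tx": 0, "ty": 0, "tz": 0, "twist": 0}
  ],
  "gripper": 0.5
}}

```text
clock: 8.55
position: [0.4777, -0.0685, -0.0182]
ee_rot: [-3.142, -0.001, 0.001]
force: [0.0, -0.0, 0.8]
width: 0.251
gripper_force: 0.0
```

Emit:
{"name": "move_arm", "arguments": {
  "motion": [
    {"tx": 0, "ty": 0, "tz": 0, "twist": 0},
    {"tx": 0, "ty": 0, "tz": 0, "twist": 0},
    {"tx": 0, "ty": 0, "tz": 0, "twist": 0},
    {"tx": 0, "ty": 0, "tz": 0, "twist": 0},
    {"tx": 0, "ty": 0, "tz": 0, "twist": 0}
  ],
  "gripper": 1
}}

```text
clock: 9.05
position: [0.4781, -0.0685, -0.0176]
ee_rot: [3.142, 0.001, 0.0]
force: [-0.5, 0.0, -1.1]
width: 0.098
gripper_force: 25.0
```

Emit:
{"name": "move_arm", "arguments": {
  "motion": [
    {"tx": 0, "ty": 0, "tz": -0.02, "twist": 0},
    {"tx": 0, "ty": 0, "tz": -0.03, "twist": 0},
    {"tx": 0, "ty": 0, "tz": -0.03, "twist": 0},
    {"tx": 0, "ty": 0, "tz": -0.03, "twist": 0},
    {"tx": 0, "ty": 0, "tz": 0, "twist": 0},
    {"tx": 0, "ty": 0, "tz": 0, "twist": 0}
  ]
}}

```text
clock: 9.65
position: [0.4784, -0.0686, 0.0927]
ee_rot: [3.141, 0.001, 0.002]
force: [-0.8, -0.1, -0.9]
width: 0.096
gripper_force: 25.0
```

```bash
python3 look.py w7.png stud_disc_1 tray_floor; python3 - <<'E'
from h import *
# tray from scene+top region outlines
for c in("scene","top"):
    cal,im=snap(c)
    for q in("tray","tub"):
        for d in arm.regions_of(c,q)[:2]:
            r=d["region"].astype(np.uint8);ct=max(cv2.findContours(r,0,2)[0],key=cv2.contourArea)
            P=np.array([at_z(cal,p[0].astype(float),.03 if q=="tray" else .055)[:2] for p in ct])*1000
            b=cv2.minAreaRect(P.astype(np.float32));print(c,q,round(d["conf"],2),np.round(b[0]),np.round(b[1]),round(b[2],1))
E
```

```text
clk 9.65 [ 0.4784 -0.0686  0.0927] yaw 0.03 w 0.096
[[ 0.001 -0.965 -0.262  0.549]
 [-1.    -0.001 -0.    -0.069]
 [ 0.     0.262 -0.965  0.288]
 [ 0.     0.     0.     1.   ]]
stud_disc_1 0.92 [276.8 235.9] rgb [91. 90. 90.] c 276.2 240.8 bbox 239 314 215 279 n 2368 w@0 [ 0.4427 -0.0691  0.    ]
stud_disc_1 0.81 [80.9 21.4] rgb [180. 179. 180.] c 80.2 21.6 bbox 46 109 0 50 n 2508 w@0 [0.6189 0.0798 0.    ]
stud_disc_1 0.63 [438.4 337.3] rgb [ 92.  50. 116.] c 438.2 335.9 bbox 428 448 323 348 n 382 w@0 [ 0.3454 -0.2251  0.    ]
stud_disc_1 place 0.84 [424.5 339.6] [ 0.3413 -0.2122  0.    ]
stud_disc_1 place 0.8 [278.1 244.3] [ 0.4394 -0.0708  0.    ]
stud_disc_1 place 0.69 [83.3 23.2] [0.6177 0.0776 0.    ]
tray_floor place 0.72 [109.7 214.2] [0.4669 0.0753 0.    ]
scene tray 0.65 [524. 277.] [216. 203.] 8.4
scene tub 0.65 [ 518. -299.] [142. 182.] 83.1
top tray 0.9 [520. 286.] [214. 183.] 8.4
top tray 0.56 [638. -79.] [19. 33.] 1.4
top tub 0.83 [ 507. -298.] [137. 166.] 84.5
```

Disc 1 is held and lifted, with the wrist region at the gripper around (276,240). The tray centre is about (0.52, 0.286) and the tub about (0.508, -0.298). I carry disc 1 to the near half of the tray.

Emit:
{"name": "move_arm", "arguments": {
  "motion": [
    {"tx": 0, "ty": -0.02, "tz": 0, "twist": 0},
    {"tx": 0, "ty": -0.04, "tz": 0, "twist": 0},
    {"tx": 0, "ty": -0.04, "tz": 0, "twist": 0},
    {"tx": 0, "ty": -0.04, "tz": 0, "twist": 0},
    {"tx": 0, "ty": -0.04, "tz": 0, "twist": 0},
    {"tx": 0, "ty": -0.04, "tz": 0, "twist": 0},
    {"tx": 0, "ty": -0.04, "tz": 0, "twist": 0},
    {"tx": 0, "ty": -0.04, "tz": 0, "twist": 0},
    {"tx": 0, "ty": -0.035, "tz": 0, "twist": 0},
    {"tx": 0, "ty": -0.019, "tz": 0, "twist": 0},
    {"tx": 0, "ty": 0, "tz": 0, "twist": 0}
  ]
}}

```text
clock: 11.3
position: [0.477, 0.2895, 0.0923]
ee_rot: [-3.139, -0.008, 0.0]
force: [0.1, 0.0, -1.1]
width: 0.096
gripper_force: 25.0
```

Emit:
{"name": "move_arm", "arguments": {
  "motion": [
    {"tx": 0, "ty": 0, "tz": 0.03, "twist": 0},
    {"tx": 0, "ty": 0, "tz": 0.03, "twist": 0},
    {"tx": 0, "ty": 0, "tz": 0.02, "twist": 0},
    {"tx": 0, "ty": 0, "tz": 0.01, "twist": 0},
    {"tx": 0, "ty": 0, "tz": 0.006, "twist": 0},
    {"tx": 0, "ty": 0, "tz": 0.003, "twist": 0},
    {"tx": 0, "ty": 0, "tz": 0, "twist": 0},
    {"tx": 0, "ty": 0, "tz": 0, "twist": 0}
  ]
}}

```text
clock: 12.1
position: [0.4784, 0.2858, -0.0059]
ee_rot: [-3.141, -0.001, -0.002]
force: [0.2, 0.7, -0.5]
width: 0.099
gripper_force: 25.0
```

Emit:
{"name": "move_arm", "arguments": {
  "motion": [
    {"tx": 0, "ty": 0, "tz": 0.002, "twist": 0},
    {"tx": 0, "ty": 0, "tz": 0.002, "twist": 0},
    {"tx": 0, "ty": 0, "tz": 0, "twist": 0}
  ]
}}

```text
clock: 12.4
position: [0.478, 0.2856, -0.0107]
ee_rot: [-3.141, -0.001, -0.0]
force: [-0.9, -0.4, -1.2]
width: 0.099
gripper_force: 25.0
```

Emit:
{"name": "move_arm", "arguments": {
  "motion": [
    {"tx": 0, "ty": 0, "tz": 0, "twist": 0},
    {"tx": 0, "ty": 0, "tz": 0, "twist": 0},
    {"tx": 0, "ty": 0, "tz": 0, "twist": 0},
    {"tx": 0, "ty": 0, "tz": 0, "twist": 0},
    {"tx": 0, "ty": 0, "tz": -0.02, "twist": 0},
    {"tx": 0, "ty": 0, "tz": -0.03, "twist": 0},
    {"tx": 0, "ty": 0, "tz": -0.03, "twist": 0},
    {"tx": 0, "ty": 0, "tz": -0.03, "twist": 0},
    {"tx": 0, "ty": 0, "tz": 0, "twist": 0}
  ],
  "gripper": 0
}}

```text
clock: 13.3
position: [0.48, 0.2873, 0.1034]
ee_rot: [-3.138, -0.001, -0.009]
force: [0.4, 0.2, 0.0]
width: 0.499
gripper_force: 0.0
```

```bash
python3 look.py w8.png stud_disc_1
```

```text
clk 13.3 [0.48   0.2873 0.1034] yaw 0.03 w 0.499
[[ 0.001 -0.966 -0.258  0.55 ]
 [-1.    -0.002  0.004  0.286]
 [-0.004  0.258 -0.966  0.299]
 [ 0.     0.     0.     1.   ]]
stud_disc_1 0.95 [280.  202.7] rgb [171. 169. 170.] c 279.1 203.8 bbox 255 303 181 227 n 1771 w@0 [0.4757 0.2847 0.    ]
stud_disc_1 0.74 [539.2  30. ] rgb [166. 165. 166.] c 539.5 28.3 bbox 516 559 0 56 n 2101 w@0 [0.6199 0.0783 0.    ]
stud_disc_1 place 0.6 [542.   29.1] [0.6194 0.0761 0.    ]
stud_disc_1 place 0.56 [280.1 200.4] [0.4788 0.2838 0.    ]
```

Disc 1 stands in the tray; the wrist sees it as round (48×46 px) at (279,204). Next is disc 2 at (0.6205, 0.078).

Emit:
{"name": "move_arm", "arguments": {
  "motion": [
    {"tx": 0.02, "ty": 0.03, "tz": 0, "twist": 0},
    {"tx": 0.025, "ty": 0.036, "tz": 0, "twist": 0},
    {"tx": 0.025, "ty": 0.036, "tz": 0, "twist": 0},
    {"tx": 0.025, "ty": 0.036, "tz": 0, "twist": 0},
    {"tx": 0.025, "ty": 0.036, "tz": 0, "twist": 0},
    {"tx": 0.022, "ty": 0.034, "tz": 0, "twist": 0},
    {"tx": 0, "ty": 0, "tz": 0, "twist": 0},
    {"tx": 0, "ty": 0, "tz": 0, "twist": 0}
  ]
}}

```text
clock: 14.25
position: [0.6193, 0.0763, 0.0976]
ee_rot: [3.141, -0.003, -0.004]
force: [-0.2, 1.2, -0.6]
width: 0.496
gripper_force: 0.0
```

```bash
python3 look.py w9.png stud_disc_1
```

```text
clk 14.25 [0.6193 0.0763 0.0976] yaw -0.11 w 0.496
[[-0.001 -0.964 -0.266  0.691]
 [-1.     0.001  0.     0.075]
 [ 0.     0.266 -0.964  0.292]
 [ 0.     0.     0.     1.   ]]
stud_disc_1 0.75 [272.2 199.8] rgb [209. 209. 209.] c 274.5 200.3 bbox 250 298 177 224 n 1782 w@0 [0.6188 0.0772 0.    ]
stud_disc_1 0.59 [ 44.5 336.2] rgb [247. 247. 247.] c 42.6 340.1 bbox 38 47 331 347 n 130 w@0 [0.4764 0.3075 0.    ]
stud_disc_1 place 0.68 [273.3 200.1] [0.6189 0.0783 0.    ]
```

Emit:
{"name": "move_arm", "arguments": {
  "motion": [
    {"tx": 0, "ty": -0.001, "tz": 0.03, "twist": 0},
    {"tx": 0, "ty": 0, "tz": 0.03, "twist": 0},
    {"tx": 0, "ty": 0, "tz": 0.03, "twist": 0},
    {"tx": 0, "ty": 0, "tz": 0.015, "twist": 0},
    {"tx": 0, "ty": 0, "tz": 0.01, "twist": 0},
    {"tx": 0, "ty": 0, "tz": 0, "twist": 0},
    {"tx": 0, "ty": 0, "tz": 0, "twist": 0}
  ]
}}

```text
clock: 15.1
position: [0.6207, 0.0791, -0.0147]
ee_rot: [-3.141, -0.002, -0.002]
force: [0.2, 0.7, 0.1]
width: 0.502
gripper_force: 0.0
```

Emit:
{"name": "move_arm", "arguments": {
  "motion": [
    {"tx": 0, "ty": 0, "tz": 0, "twist": 0},
    {"tx": 0, "ty": 0, "tz": 0, "twist": 0},
    {"tx": 0, "ty": 0, "tz": 0, "twist": 0},
    {"tx": 0, "ty": 0, "tz": 0, "twist": 0},
    {"tx": 0, "ty": 0, "tz": 0, "twist": 0},
    {"tx": 0, "ty": 0, "tz": 0, "twist": 0},
    {"tx": 0, "ty": 0, "tz": 0, "twist": 0}
  ],
  "gripper": 1
}}

```text
clock: 15.8
position: [0.62, 0.0786, -0.0156]
ee_rot: [3.142, 0.001, 0.0]
force: [0.2, -0.9, 1.9]
width: 0.095
gripper_force: 25.0
```

Emit:
{"name": "move_arm", "arguments": {
  "motion": [
    {"tx": 0, "ty": 0, "tz": -0.02, "twist": 0},
    {"tx": 0, "ty": 0, "tz": -0.03, "twist": 0},
    {"tx": 0, "ty": 0, "tz": -0.03, "twist": 0},
    {"tx": 0, "ty": 0, "tz": -0.03, "twist": 0},
    {"tx": -0.01, "ty": -0.03, "tz": 0, "twist": 0},
    {"tx": -0.01, "ty": -0.036, "tz": 0, "twist": 0},
    {"tx": -0.01, "ty": -0.036, "tz": 0, "twist": 0},
    {"tx": -0.01, "ty": -0.036, "tz": 0, "twist": 0},
    {"tx": -0.01, "ty": -0.036, "tz": 0, "twist": 0},
    {"tx": -0.008, "ty": -0.032, "tz": 0, "twist": 0},
    {"tx": 0, "ty": 0, "tz": 0, "twist": 0},
    {"tx": 0, "ty": 0, "tz": 0, "twist": 0}
  ]
}}

```text
clock: 17.0
position: [0.5613, 0.2853, 0.0941]
ee_rot: [3.141, 0.004, -0.001]
force: [-0.3, -0.0, -0.5]
width: 0.098
gripper_force: 25.0
```

Emit:
{"name": "move_arm", "arguments": {
  "motion": [
    {"tx": 0, "ty": 0, "tz": 0.03, "twist": 0},
    {"tx": 0, "ty": 0, "tz": 0.03, "twist": 0},
    {"tx": 0, "ty": 0, "tz": 0.02, "twist": 0},
    {"tx": 0, "ty": 0, "tz": 0.012, "twist": 0},
    {"tx": 0, "ty": 0, "tz": 0.006, "twist": 0},
    {"tx": 0, "ty": 0, "tz": 0.002, "twist": 0},
    {"tx": 0, "ty": 0, "tz": 0, "twist": 0},
    {"tx": 0, "ty": 0, "tz": 0, "twist": 0}
  ]
}}

```text
clock: 17.8
position: [0.5625, 0.2849, -0.0047]
ee_rot: [-3.141, -0.001, -0.002]
force: [-0.3, 0.4, 0.1]
width: 0.097
gripper_force: 25.0
```

Emit:
{"name": "move_arm", "arguments": {
  "motion": [
    {"tx": 0, "ty": 0, "tz": 0.002, "twist": 0},
    {"tx": 0, "ty": 0, "tz": 0.002, "twist": 0},
    {"tx": 0, "ty": 0, "tz": 0, "twist": 0}
  ]
}}

```text
clock: 18.1
position: [0.5623, 0.2848, -0.0087]
ee_rot: [-3.141, -0.001, -0.002]
force: [-2.2, -1.6, 7.8]
width: 0.095
gripper_force: 25.0
```

Emit:
{"name": "move_arm", "arguments": {
  "motion": [
    {"tx": 0, "ty": 0, "tz": 0, "twist": 0},
    {"tx": 0, "ty": 0, "tz": 0, "twist": 0},
    {"tx": 0, "ty": 0, "tz": 0, "twist": 0},
    {"tx": 0, "ty": 0, "tz": 0, "twist": 0},
    {"tx": 0, "ty": 0, "tz": -0.02, "twist": 0},
    {"tx": 0, "ty": 0, "tz": -0.03, "twist": 0},
    {"tx": 0, "ty": 0, "tz": -0.03, "twist": 0},
    {"tx": 0, "ty": 0, "tz": -0.03, "twist": 0},
    {"tx": 0, "ty": 0, "tz": 0, "twist": 0},
    {"tx": 0, "ty": 0, "tz": 0, "twist": 0}
  ],
  "gripper": -0.1
}}

```text
clock: 19.1
position: [0.5622, 0.2847, 0.1008]
ee_rot: [-3.141, -0.001, -0.002]
force: [-0.3, -1.1, -0.8]
width: 0.552
gripper_force: 0.0
```

```bash
python3 look.py w10.png stud_disc_1; python3 -c "
from cell import arm
print(arm.observe()['joints'])"
```

```text
clk 19.1 [0.5622 0.2847 0.1008] yaw 0.03 w 0.552
[[ 0.001 -0.965 -0.262  0.633]
 [-1.    -0.001  0.     0.284]
 [-0.001  0.262 -0.965  0.296]
 [ 0.     0.     0.     1.   ]]
stud_disc_1 0.83 [278.6 272.9] rgb [201. 199. 200.] c 275.8 284.7 bbox 259 292 271 318 n 280 w@0 [0.4796 0.2847 0.    ]
stud_disc_1 0.65 [276.6 200.3] rgb [163. 162. 162.] c 276.6 202.2 bbox 253 300 179 225 n 1801 w@0 [ 0.5595  0.284  -0.    ]
stud_disc_1 0.21 [258.1 189.6] rgb [143. 141. 145.] c 272.2 206.9 bbox 139 386 107 341 n 33825 w@0 [0.5552 0.2879 0.    ]
stud_disc_1 place 0.73 [275.4 286.7] [0.4775 0.285  0.    ]
stud_disc_1 place 0.59 [279.5 202.7] [0.559  0.2815 0.    ]
[-0.36970711  0.54424742 -0.27301846  1.64862754  0.16945388  0.97430841
 -2.27110129]
```

Both discs are flat in the tray; the wrist sees disc 2 at (277,202) and disc 1 at (278,273), partly hidden. Joint 7 is at -2.27, so I turn the other way (-121°) to line up with the jaw.

Emit:
{"name": "move_arm", "arguments": {
  "motion": [
    {"tx": -0.016, "ty": 0.034, "tz": 0, "twist": 0},
    {"tx": -0.016, "ty": 0.035, "tz": 0, "twist": 0},
    {"tx": -0.016, "ty": 0.035, "tz": 0, "twist": 0},
    {"tx": -0.016, "ty": 0.035, "tz": 0, "twist": 0},
    {"tx": -0.016, "ty": 0.035, "tz": 0, "twist": 0},
    {"tx": -0.016, "ty": 0.034, "tz": 0, "twist": 0},
    {"tx": 0, "ty": 0, "tz": 0, "twist": 0}
  ]
}}

```text
clock: 19.95
position: [0.4628, 0.071, 0.0991]
ee_rot: [3.138, -0.008, -0.007]
force: [0.2, -1.0, -0.1]
width: 0.549
gripper_force: 0.0
```

Emit:
{"name": "move_arm", "arguments": {
  "motion": [
    {"tx": 0, "ty": 0, "tz": 0, "twist": -0.09},
    {"tx": 0, "ty": 0, "tz": 0, "twist": -0.09},
    {"tx": 0, "ty": 0, "tz": 0, "twist": -0.09},
    {"tx": 0, "ty": 0, "tz": 0, "twist": -0.09},
    {"tx": 0, "ty": 0, "tz": 0, "twist": -0.09},
    {"tx": 0, "ty": 0, "tz": 0, "twist": -0.09},
    {"tx": 0, "ty": 0, "tz": 0, "twist": -0.09},
    {"tx": 0, "ty": 0, "tz": 0, "twist": -0.09},
    {"tx": 0, "ty": 0, "tz": 0, "twist": -0.09},
    {"tx": 0, "ty": 0, "tz": 0, "twist": -0.09},
    {"tx": 0, "ty": 0, "tz": 0, "twist": -0.09},
    {"tx": 0, "ty": 0, "tz": 0, "twist": -0.09}
  ]
}}

```text
clock: 21.15
position: [0.4657, 0.077, 0.0996]
ee_rot: [-2.069, -2.363, 0.001]
force: [-0.4, -0.2, -0.3]
width: 0.546
gripper_force: 0.0
```

Emit:
{"name": "move_arm", "arguments": {
  "motion": [
    {"tx": 0, "ty": 0, "tz": 0, "twist": -0.088},
    {"tx": 0, "ty": 0, "tz": 0, "twist": -0.088},
    {"tx": 0, "ty": 0, "tz": 0, "twist": -0.088},
    {"tx": 0, "ty": 0, "tz": 0, "twist": 0},
    {"tx": 0, "ty": 0, "tz": 0, "twist": 0}
  ]
}}

```text
clock: 21.65
position: [0.4657, 0.0768, 0.0998]
ee_rot: [-1.552, -2.73, 0.0]
force: [0.0, -0.9, 0.1]
width: 0.552
gripper_force: 0.0
```

```bash
python3 look.py w11.png jaw jaw_middle; python3 - <<'E'
from h import *
cal=arm.calibration("wrist");im=cv2.imread("pics/w11.png");s=arm.observe();print(np.round(s["joints"],2))
print("expect high centre",np.round(proj(cal,(.4634,.0816,.026)),1),"middle",np.round(proj(cal,(.466,.0773,.026)),1))
rs=[d for d in arm.regions_of("wrist","jaw")]
for d in rs:
    r=d["region"].astype(np.uint8);ct=max(cv2.findContours(r,0,2)[0],key=cv2.contourArea)
    P=np.array([at_z(cal,p[0].astype(float),.02)[:2] for p in ct])*1000
    b=cv2.minAreaRect(P.astype(np.float32));print(round(d["conf"],2),im[d["region"]].mean(0).round(),np.round(b[0],1),np.round(b[1],1),round(b[2],1))
v=arm.calibration("top")
E
```

```text
clk 21.65 [0.4657 0.0768 0.0998] yaw 120.77 w 0.552
[[ 0.859  0.495  0.134  0.431]
 [ 0.512 -0.829 -0.225  0.136]
 [-0.001  0.262 -0.965  0.295]
 [ 0.     0.     0.     1.   ]]
jaw 0.78 [277.5 201.8] rgb [223. 223. 223.] c 279.0 202.5 bbox 260 298 170 236 n 2460 w@0 [0.4699 0.0741 0.    ]
jaw 0.63 [432.7   0. ] rgb [143. 142. 144.] c 432.7 0.6 bbox 424 441 0 2 n 35 w@0 [0.4891 0.2711 0.    ]
jaw 0.61 [317.8 321.6] rgb [205. 182.  69.] c 315.0 324.7 bbox 283 342 312 341 n 1369 w@0 [ 0.5627 -0.0129  0.    ]
jaw place 0.84 [311.7 309.8] [ 0.5512 -0.0007  0.    ]
jaw place 0.66 [277. 201.] [0.4677 0.0743 0.    ]
jaw_middle 0.93 [318.3 323.2] rgb [204. 180.  69.] c 315.6 324.6 bbox 283 342 311 342 n 1379 w@0 [ 0.5631 -0.0125  0.    ]
jaw_middle 0.55 [278.6 203. ] rgb [223. 222. 222.] c 279.1 202.2 bbox 260 298 169 236 n 2454 w@0 [0.4698 0.0744 0.    ]
jaw_middle place 0.8 [279.6 199.9] [0.4692 0.0763 0.    ]
[ 0.32  0.4  -0.76  2.    0.36  0.88 -0.1 ]
expect high centre [276.9 198. ] middle [276.9 204.1]
0.78 [223. 223. 223.] [468.2  77. ] [30.7 55.7] 31.0
0.63 [144. 142. 143.] [485.  261.7] [12.3  1.3] 31.7
0.61 [ 69. 182. 205.] [553.8  -5.9] [54.  30.3] 30.9
```

The jaw is square under the gripper: the wrist sees it at (279,202), cols 260–298, at 31°, which matches. I descend in stages.

Emit:
{"name": "move_arm", "arguments": {
  "motion": [
    {"tx": 0, "ty": 0, "tz": 0.03, "twist": 0},
    {"tx": 0, "ty": 0, "tz": 0.03, "twist": 0},
    {"tx": 0, "ty": 0, "tz": 0.03, "twist": 0},
    {"tx": 0, "ty": 0, "tz": 0.02, "twist": 0},
    {"tx": 0, "ty": 0, "tz": 0.008, "twist": 0},
    {"tx": 0, "ty": 0, "tz": 0, "twist": 0},
    {"tx": 0, "ty": 0, "tz": 0, "twist": 0}
  ]
}}

```text
clock: 22.65
position: [0.4666, 0.0768, -0.0169]
ee_rot: [1.547, 2.734, 0.001]
force: [-0.5, -0.6, 0.4]
width: 0.55
gripper_force: 0.0
```

Emit:
{"name": "move_arm", "arguments": {
  "motion": [
    {"tx": 0, "ty": 0, "tz": 0.002, "twist": 0},
    {"tx": 0, "ty": 0, "tz": 0.001, "twist": 0},
    {"tx": 0, "ty": 0, "tz": 0, "twist": 0}
  ]
}}

```text
clock: 22.95
position: [0.4663, 0.0764, -0.0203]
ee_rot: [1.547, 2.733, 0.001]
force: [-0.5, -0.2, -0.2]
width: 0.548
gripper_force: 0.0
```

Emit:
{"name": "move_arm", "arguments": {
  "motion": [
    {"tx": 0, "ty": 0, "tz": 0.002, "twist": 0},
    {"tx": 0, "ty": 0, "tz": 0.001, "twist": 0},
    {"tx": 0, "ty": 0, "tz": 0, "twist": 0}
  ]
}}

```text
clock: 23.25
position: [0.4659, 0.0765, -0.0238]
ee_rot: [-1.547, -2.734, 0.0]
force: [-0.2, 0.4, 0.3]
width: 0.546
gripper_force: 0.0
```

Emit:
{"name": "move_arm", "arguments": {
  "motion": [
    {"tx": 0, "ty": 0, "tz": 0, "twist": 0},
    {"tx": 0, "ty": 0, "tz": 0, "twist": 0},
    {"tx": 0, "ty": 0, "tz": 0, "twist": 0},
    {"tx": 0, "ty": 0, "tz": 0, "twist": 0},
    {"tx": 0, "ty": 0, "tz": 0, "twist": 0}
  ],
  "gripper": 1,
  "squeeze": 40
}}

```text
clock: 23.75
position: [0.4663, 0.0767, -0.0236]
ee_rot: [1.547, 2.734, 0.001]
force: [1.1, 0.6, -0.7]
width: 0.322
gripper_force: 40.0
```

The jaw is held: 29.6 mm wide at 40 N. I lift it and carry it to the tub.

Emit:
{"name": "move_arm", "arguments": {
  "motion": [
    {"tx": 0, "ty": 0, "tz": -0.02, "twist": 0},
    {"tx": 0, "ty": 0, "tz": -0.03, "twist": 0},
    {"tx": 0, "ty": 0, "tz": -0.03, "twist": 0},
    {"tx": 0, "ty": 0, "tz": -0.03, "twist": 0},
    {"tx": 0, "ty": 0, "tz": -0.02, "twist": 0},
    {"tx": 0, "ty": 0, "tz": 0, "twist": 0}
  ]
}}

```text
clock: 24.35
position: [0.4672, 0.0768, 0.1083]
ee_rot: [1.546, 2.731, 0.003]
force: [0.5, -0.1, -3.4]
width: 0.322
gripper_force: 40.0
```

Emit:
{"name": "move_arm", "arguments": {
  "motion": [
    {"tx": -0.02, "ty": -0.009, "tz": 0, "twist": 0},
    {"tx": -0.036, "ty": -0.016, "tz": 0, "twist": 0},
    {"tx": -0.036, "ty": -0.016, "tz": 0, "twist": 0},
    {"tx": -0.036, "ty": -0.016, "tz": 0, "twist": 0},
    {"tx": -0.036, "ty": -0.016, "tz": 0, "twist": 0},
    {"tx": -0.036, "ty": -0.017, "tz": 0, "twist": 0},
    {"tx": -0.036, "ty": -0.017, "tz": 0, "twist": 0},
    {"tx": -0.036, "ty": -0.017, "tz": 0, "twist": 0},
    {"tx": -0.036, "ty": -0.016, "tz": 0, "twist": 0},
    {"tx": -0.036, "ty": -0.016, "tz": 0, "twist": 0},
    {"tx": 0, "ty": 0, "tz": 0, "twist": 0},
    {"tx": 0, "ty": 0, "tz": 0, "twist": 0}
  ]
}}

```text
clock: 25.55
position: [0.508, -0.2993, 0.1042]
ee_rot: [-1.549, -2.73, 0.0]
force: [-0.3, 1.2, -3.0]
width: 0.323
gripper_force: 40.0
```

```bash
python3 look.py w12.png jaw tub_floor | grep -v '^ \[\|\[\['; python3 -c "
from cell import arm
print(arm.observe()['joints'])"
```

```text
clk 25.55 [ 0.508  -0.2993  0.1042] yaw 120.86 w 0.323
jaw 0.6 [277.5 243.7] rgb [112. 112. 111.] c 276.6 246.0 bbox 243 310 205 316 n 5097 w@0 [ 0.5319 -0.3393  0.    ]
jaw place 0.96 [278.4 255.7] [ 0.5383 -0.3467  0.    ]
tub_floor 0.8 [267.8 181.2] rgb [173. 172. 164.] c 271.7 177.6 bbox 134 421 60 335 n 29682 w@0 [ 0.4957 -0.287   0.    ]
tub_floor place 0.74 [276.4 199. ] [ 0.509  -0.3013  0.    ]
[ 0.89717555  0.55244109 -0.66922863  1.72079669  0.39496715  1.00776496
  0.62839962]
```

The jaw hangs over the tub centre; the tub floor point is at wrist (276,199), world (0.509,-0.301). I lower it to just above the possible body–rim contact height, then in small steps.

Emit:
{"name": "move_arm", "arguments": {
  "motion": [
    {"tx": 0, "ty": 0, "tz": 0.03, "twist": 0},
    {"tx": 0, "ty": 0, "tz": 0.03, "twist": 0},
    {"tx": 0, "ty": 0, "tz": 0.03, "twist": 0},
    {"tx": 0, "ty": 0, "tz": 0.015, "twist": 0},
    {"tx": 0, "ty": 0, "tz": 0.003, "twist": 0},
    {"tx": 0, "ty": 0, "tz": 0, "twist": 0},
    {"tx": 0, "ty": 0, "tz": 0, "twist": 0}
  ]
}}

```text
clock: 26.5
position: [0.5106, -0.2989, -0.0002]
ee_rot: [1.546, 2.732, 0.0]
force: [-0.1, -0.4, -2.4]
width: 0.322
gripper_force: 40.0
```

Emit:
{"name": "move_arm", "arguments": {
  "motion": [
    {"tx": 0, "ty": 0, "tz": 0.002, "twist": 0},
    {"tx": 0, "ty": 0, "tz": 0.001, "twist": 0},
    {"tx": 0, "ty": 0, "tz": 0, "twist": 0}
  ]
}}

```text
clock: 26.8
position: [0.5095, -0.2989, -0.0043]
ee_rot: [1.547, 2.734, -0.0]
force: [0.0, 0.1, -2.2]
width: 0.321
gripper_force: 40.0
```

Emit:
{"name": "move_arm", "arguments": {
  "motion": [
    {"tx": 0, "ty": 0, "tz": 0.002, "twist": 0},
    {"tx": 0, "ty": 0, "tz": 0.001, "twist": 0},
    {"tx": 0, "ty": 0, "tz": 0, "twist": 0}
  ]
}}

```text
clock: 27.1
position: [0.5092, -0.2987, -0.0079]
ee_rot: [-1.547, -2.734, 0.0]
force: [0.8, 0.3, -1.7]
width: 0.319
gripper_force: 40.0
```

Emit:
{"name": "move_arm", "arguments": {
  "motion": [
    {"tx": 0, "ty": 0, "tz": 0.002, "twist": 0},
    {"tx": 0, "ty": 0, "tz": 0.001, "twist": 0},
    {"tx": 0, "ty": 0, "tz": 0, "twist": 0}
  ]
}}

```text
clock: 27.4
position: [0.5093, -0.2986, -0.0109]
ee_rot: [-1.547, -2.734, 0.0]
force: [-0.0, -1.0, -2.2]
width: 0.323
gripper_force: 40.0
```

Emit:
{"name": "move_arm", "arguments": {
  "motion": [
    {"tx": 0, "ty": 0, "tz": 0.002, "twist": 0},
    {"tx": 0, "ty": 0, "tz": 0.001, "twist": 0},
    {"tx": 0, "ty": 0, "tz": 0, "twist": 0}
  ]
}}

```text
clock: 27.7
position: [0.5093, -0.2986, -0.0139]
ee_rot: [-1.547, -2.734, 0.0]
force: [0.6, -0.1, -2.7]
width: 0.322
gripper_force: 40.0
```

Emit:
{"name": "move_arm", "arguments": {
  "motion": [
    {"tx": 0, "ty": 0, "tz": 0.002, "twist": 0},
    {"tx": 0, "ty": 0, "tz": 0.001, "twist": 0},
    {"tx": 0, "ty": 0, "tz": 0, "twist": 0}
  ]
}}

```text
clock: 28.0
position: [0.5093, -0.2987, -0.0169]
ee_rot: [-1.547, -2.734, 0.0]
force: [-0.3, 0.0, -3.4]
width: 0.322
gripper_force: 40.0
```

Emit:
{"name": "move_arm", "arguments": {
  "motion": [
    {"tx": 0, "ty": 0, "tz": 0.002, "twist": 0},
    {"tx": 0, "ty": 0, "tz": 0, "twist": 0}
  ]
}}

```text
clock: 28.2
position: [0.5093, -0.2986, -0.0189]
ee_rot: [-1.547, -2.734, -0.0]
force: [0.2, 0.4, -2.8]
width: 0.32
gripper_force: 40.0
```

Emit:
{"name": "move_arm", "arguments": {
  "motion": [
    {"tx": 0, "ty": 0, "tz": 0, "twist": 0},
    {"tx": 0, "ty": 0, "tz": 0, "twist": 0},
    {"tx": 0, "ty": 0, "tz": 0, "twist": 0},
    {"tx": 0, "ty": 0, "tz": 0, "twist": 0},
    {"tx": 0, "ty": 0, "tz": -0.02, "twist": 0},
    {"tx": 0, "ty": 0, "tz": -0.03, "twist": 0},
    {"tx": 0, "ty": 0, "tz": -0.04, "twist": 0},
    {"tx": 0, "ty": 0, "tz": -0.04, "twist": 0},
    {"tx": 0, "ty": 0, "tz": -0.04, "twist": 0},
    {"tx": 0, "ty": 0, "tz": 0, "twist": 0},
    {"tx": 0, "ty": 0, "tz": 0, "twist": 0}
  ],
  "gripper": -0.1
}}

```text
clock: 29.3
position: [0.5098, -0.299, 0.1522]
ee_rot: [1.546, 2.732, -0.001]
force: [-0.7, 0.2, -0.1]
width: 0.546
gripper_force: 0.0
```

```bash
python3 look.py w13.png jaw | grep -v '^ \[\|\[\['; python3 -c "
from h import *
c,i=snap('scene','s13.png')
"
```

```text
clk 29.3 [ 0.5098 -0.299   0.1522] yaw 120.98 w 0.546
jaw 0.7 [277.6 189.7] rgb [164. 163. 163.] c 276.2 189.3 bbox 260 292 161 218 n 1774 w@0 [ 0.5118 -0.3027  0.    ]
jaw place 0.73 [274.9 187.3] [ 0.5096 -0.3016  0.    ]
```

View pics/s13.png

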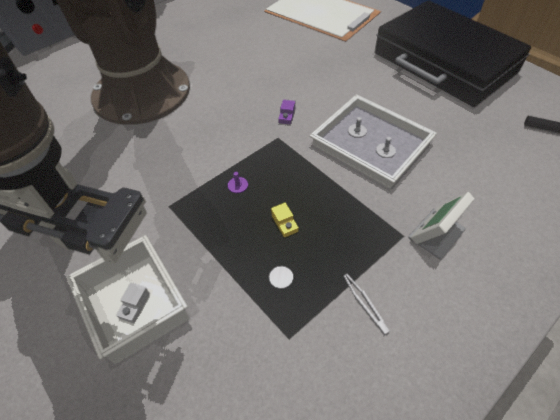

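The scene shows both studded discs upright in the tray at (358,130) and (388,148), and the jaw flat in the tub at (132,303). The plain disc, tweezers, climate display and look-alikes have not moved, and the gripper is clear.

```bash
python3 -c "
from cell import arm
print(arm.sign_off())"
```

```text
the job is handed in; nothing more can be done
None
```

The job is done and handed in at about 29 s of the 64 s allowed: both studded discs lie flat with studs up in the tray, the steel jaw is in the tub, and everything else stayed where it was.

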